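# Feed two slate blanks from the trigger feeder

### The arm

A 7-joint arm with a two-finger parallel gripper is mounted at the origin on the work surface. World frame = base frame: x ahead of the robot, y to its left, z up, the work surface at z = 0. Lengths are in mm, angles in rad, forces in N, time in s.
With the tool pointing down it reaches from about 425 to 1025 mm from the base axis. Payload 9.4 kg.
Tool frame: the origin (TCP) lies between the finger pads, 19 mm behind the fingertips; this is the grasp point; z points along the fingers, y is the line along which they close (so a half turn about z gives the same grasp; the last joint's range is limited). The gripper opens to 85 mm and grips with 20 to 120 N. Pads are 22 mm wide; open, the fingers measure 114 mm over their backs; the gripper's body (76 mm by 85 mm) begins 54 mm behind the grasp point. The pads swing forward as they close: fully open they stand 13 mm farther back than shut.
Start: joints at [-1.257, 0.599, -0.003, 1.599, 0.002, 0.943, -0.08], TCP at [276.176, 670.336, 249.975] pointing down, gripper open.
Joint ranges: [-2.57, 2.57], [-0.35, 1.97], [-1.29, 1.29], [0.11, 2.56], [-1.05, 4.19], [0.11, 1.86], [-2.63, 2.63]. Speed limits (rad/s): [2.22, 2.22, 3.01, 3.01, 3.14, 3.14, 3.14].

### API

Orientations are given as a rotation vector (axis times angle).
In Python, from station import r gives the robot as it stands.
- The arm moves only by the tool move_arm, never from a script. Its argument "commands" is text: rows parted by semicolons, each of 7 numbers parted by spaces: the shift along the tool's x, y, z in m, then the turn, a rotation vector about the tool's x, y, z in degrees, then the gripper command: -1 is fully open, 1 is shut, values between are in proportion. A call has 1 to 10 rows; each row is the pose to reach, as a shift and turn from the pose commanded when the call began, along the tool's axes at that moment; what a row does not reach only later rows make up. A row lasts 1/12 s, in which the tool goes at most 41.7 mm and 7.16 degrees, less where a joint would pass 70% of its speed; a pose out of reach is approached as far as the arm can. A call with a gripper value outside its range is refused whole. The fingers move at their own pace and stop on an object; "squeeze" is the grip in N (left out, the last holds). Time passes only in rows, so rows that repeat a pose let the fingers close. It gives the time, the measured TCP pose, the force, the opening and the grip force at its end, in the units of the state.
- r.observe(): the state, without advancing time (a new reading comes with each control period).
- r.read_camera(name): name is "side" or "top"; returns (picture, depth): 480x640x3 uint8, red, green, blue; 480x640 float32, mm along the optical axis (not along the pixel's ray), 0 where there is no reading.
- r.camera_params(name): a dict with "camera_matrix" (3x3 intrinsics, pixels), "view" (4x4, takes a point from world to camera coordinates). Camera axes: x right, y down, z forward; pixel columns grow to the right and rows downward; lengths in mm; the calibration is good to about 2 mm. A picture is of the moment at which its call begins. camera_params takes no time and is no camera call.
- r.sign_off(): hands the job in; it is judged then, once.
The state is a dict: "t": time; "q": joint angles; "qvel": joint speeds; "joint_efforts": joint torques, N m; "ee_pos": TCP position; "tool_rot": TCP orientation; "force": force on the tool from outside, world axes, zero at the start; "ft_torque": the same for the moment, N m; "gripper_width": finger opening in mm; "finger_force": force on a finger pad.
Only numpy, scipy, OpenCV 4.12 (cv2) and the standard library are available. Lean on these libraries where they do the work, as an engineer would, in place of code of your own. Each camera call takes 0.05 s, during which the arm holds its last target. There are 200 camera calls.

### The job

Set the wooden catch tray down on the bench under the feeder's mouth and let go of it, then feed exactly two slate blanks into it: squeeze the sprung trigger against its grip with the two fingers, fully home and without crushing it, let it spring all the way out, and squeeze and release once more. Leave the other two blanks in the magazine, do not touch any blank with the fingers, keep the tray under the mouth, and leave the bowl, bell weight and burnisher where they are.

Things in the scene. Friction and masses are not known exactly. Their poses are not given: they have to be found in the camera images.
- feeder: Bench-fixed grey feeder. Origin on the bench under the grip's root; z up, -x towards the robot, blanks come out to -y. Base plate x -45..65, y -75..125, 8 thick. Barrel along y, 40 wide, y -85..47, z 74..100. At its end an aluminium magazine tube, 33 square, centre y -100, z 66..120, exit slot low in its outer face (y -116.5); nothing stands under or beyond it.
- lamp (a point): Centre of the lamp bar's underside, 206 above the bench. The fixed bar is 24 wide (feeder x -14..10), 200 long along y, 22 high with its arms, held by two 10 mm posts at feeder x 52, y 115 and -68. It hangs over the grip: a gripper pointing straight down at the trigger strikes it; one leaned along the grip passes in front of it.
- grip: Fixed black grip bar: 26 (its x), 22 (its y, -5..+17), 82 long (its z). Origin at its root, 100 above the bench over the feeder's origin. z runs along the bar to its free end and leans 36 degrees from vertical towards the feeder's -x (robot) side; y is the feeder's y.
- squeeze_point (a point): Point on the grip 42 along its z from the root and midway (in y) between the grip's far face (y +17) and the outer face of the fully squeezed trigger (y -18.5): a good centre (TCP) for the squeeze, fingers closing along y, tool pointing along -z. Axes as grip; z leans 36 degrees from vertical.
- trigger (a joint): Sprung steel trigger bar, 14 wide, 9 thick, 50 long, hinged at its foot on the grip's -y side (grip frame y -14, z 0). 0 = out, splayed 0.4 rad from the grip; 0.4 = fully home at a hard stop, parallel to the grip. Spring 4 N at the start, 10 N home (42 mm from the hinge); springs out by itself. Over grip and trigger: 57 mm out, 35.5 home. Over 80 N damages it.
- trigger_pad (a point): Centre of the trigger's outer (-y) face, 42 from its hinge; moves with it, 16 mm in all. The trigger drives a pusher 30 mm through the magazine: a blank falls only near the end of the stroke, and the next drops into place only when the trigger is fully out again.
- mouth (a point): Where blanks drop, in the feeder's axes: 18.5 mm beyond the outer face of the magazine, at the height of its floor, 74 above the bench.
- magazine (a point): Centre of the magazine's floor, 74 above the bench; the inside is 25 x 25, open on top.
- tray: Open dark wood catch tray, 84 x 84 outside, 36 high, walls and floor 5, about 180 g; origin under the middle of the square, z up. Upright tab to hold it by, outside its -y wall: 36 along x, 16 along y (y -58..-42), top 62 above the underside. It fits under the magazine (underside at 66) with the tab pointing to the feeder's -y.
- blank1: Black slate blank, a flat disc 22 across, 10 thick, 12 g; lowest in the magazine; origin at the centre of its underside.
- blank2: Same, second from below.
- blank3: Same, third; must stay in the magazine.
- blank4: Same, top one; must stay in the magazine.
- bowl: Bystander: lidded round wood bowl, 114 across, 97 high, origin under its centre.
- bell: Bystander: small bronze bell weight, 48 across, 52 high, origin under its centre.
- burnisher: Bystander: bone burnisher, 175 x 22 x 12, lying along its x; origin under its middle.
There are look-alikes about, which are no part of the job. Several things have the shape of the tray; the one meant has the colours described above.

How it is judged:
By the outcome, as a careful person would: the job done as asked, in the order asked, and still so for the second after the job is handed in, with the robot touching nothing.
It also fails if it takes over 59 s, if anything falls off the work surface, if the arm or the gripper's body presses on something with over 40 N, if the wrist force passes 120 N, or if a joint passes its speed limit or range.

## Working session

There is one attempt and no reset: what is moved stays moved. The work goes in short steps, Python scripts to look and compute and a tool call to move; the robot and the scene stay as the last step left them, time stands still between calls to the robot, and variables do not carry over. Pictures are saved under pics/ and viewed, at most 10 in all, crops included, and the job is handed in when it is done.

Besides the shell and the picture viewer there is one more tool, called after ">>>" by a JSON object that holds its "name" and its "arguments". move_arm: Moves the arm, as the interface text tells. Its arguments: {"type":"object","properties":{"commands":{"type":"string"},"squeeze":{"type":"number"}},"required":["commands"]}

```bash
mkdir -p pics; ls; python3 - <<'E'
from station import r
import cv2,numpy as np
for n in("top","side"):
    p,d=r.read_camera(n); cv2.imwrite(f"pics/{n}0.png",p[:,:,::-1]); np.save(f"pics/{n}0.npy",d)
    c=r.camera_params(n); print(n,np.round(c["camera_matrix"],1).tolist(),np.round(c["view"],3).tolist())
o=r.observe(); print(o["t"],o["ee_pos"],o["tool_rot"],o["gripper_width"])
E
```

```text
pics
top [[505.7, 0.0, 322.4], [0.0, 505.7, 239.8], [0.0, 0.0, 1.0]] [[0.018, -1.0, -0.016, -44.685], [-0.996, -0.017, -0.091, 583.984], [0.091, 0.018, -0.996, 1346.765], [0.0, 0.0, 0.0, 1.0]]
side [[446.0, 0.0, 318.3], [0.0, 446.0, 243.6], [0.0, 0.0, 1.0]] [[0.981, -0.196, 0.002, -548.802], [-0.131, -0.663, -0.737, 125.274], [0.146, 0.723, -0.676, 937.955], [0.0, 0.0, 0.0, 1.0]]
0.1 [276.00868234 669.96036611 249.20620468] [-6.09809450e-01 -3.08169273e+00  2.20619621e-03] 85.61686897259028
```

View pics/top0.png

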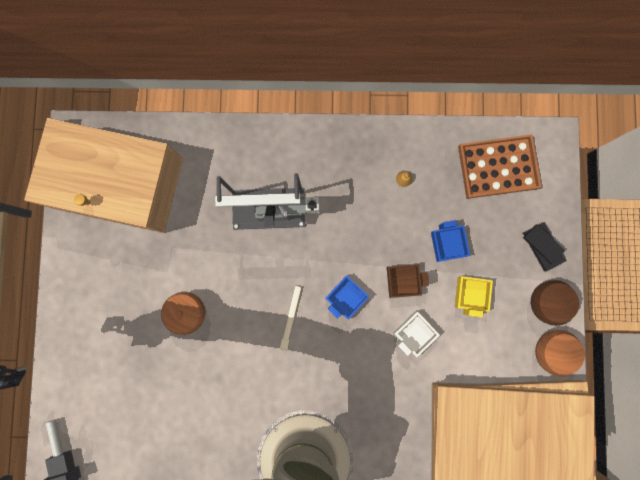

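View pics/side0.png

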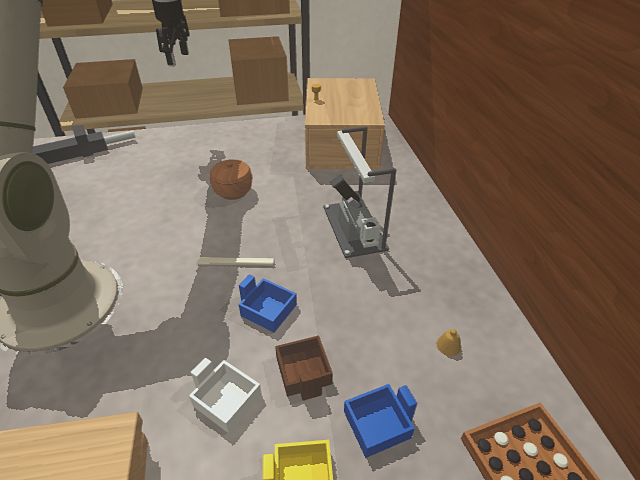

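The top view shows the dark wood tray at about (405,281) with its tab at (425,280). The feeder is at (268,210), its magazine at (312,206), the burnisher at (291,317), the bell at (404,178) and the bowl at (183,313). I'll enlarge the feeder and tray.

```bash
python3 - <<'E'
import cv2,numpy as np
a=cv2.imread("pics/top0.png")
c1=cv2.resize(a[165:245,205:335],None,fx=6,fy=6,interpolation=cv2.INTER_CUBIC)[:,:780]
c2=cv2.resize(a[255:305,375:440],None,fx=8,fy=8,interpolation=cv2.INTER_CUBIC)
cv2.imwrite("pics/c1.png",c1);cv2.imwrite("pics/c2.png",c2)
E
cat > h.py <<'E'
from station import r
import numpy as np
from scipy.spatial.transform import Rotation as R
def atz(n,u,v,z):
    c=r.camera_params(n);K=np.array(c["camera_matrix"]);V=np.array(c["view"])
    d=V[:3,:3].T@np.linalg.solve(K,[u,v,1]);o=-V[:3,:3].T@V[:3,3]
    return o+d*(z-o[2])/d[2]
def proj(n,p):
    c=r.camera_params(n);K=np.array(c["camera_matrix"]);V=np.array(c["view"])
    q=K@(V[:3,:3]@np.asarray(p)+V[:3,3]);return q[:2]/q[2]
E
```

```text
(no output)
```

View pics/c1.png

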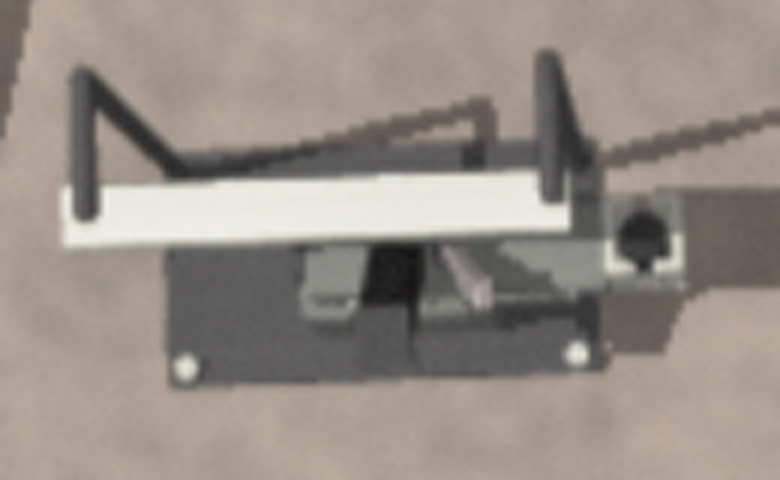

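View pics/c2.png

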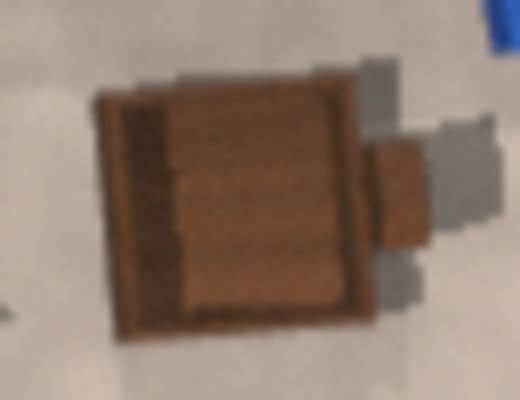

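The feeder crop shows the plate's robot-side corners at (168,388) and (605,370), and the magazine top at about (606..684, 194..280). In the tray crop the rim corners are (97,95), (352,77), (373,320) and (118,338), and the tab top is centred at about (403,193).

```bash
python3 - <<'E'
from h import *
f=lambda c,s,ox,oy,z:atz("top",(c[0]+.5)/s-.5+ox,(c[1]+.5)/s-.5+oy,z)
A=f((168,388),6,205,165,8);B=f((605,370),6,205,165,8)
M=f((645,237),6,205,165,120)
print("plate",A,B,np.hypot(*(A-B)[:2]))
y=(A-B)[:2];yaw=np.arctan2(-y[0],y[1]);Ry=R.from_euler('z',yaw).as_matrix()
O1=(A+B)/2-Ry@[-45,25,8]; O2=M-Ry@[0,-100,120]
print("yaw",np.degrees(yaw),"O",O1,O2)
for w in[(65,216),(570,200),(570,230),(68,245)]: print("lamp",f(w,6,205,165,228))
t=[f(c,8,375,255,36) for c in[(97,95),(352,77),(373,320),(118,338)]]
print("tray",np.round(t,1).tolist(),np.mean(t,0))
print("sides",[np.linalg.norm(t[i]-t[i-1]) for i in range(4)])
tb=[f(c,8,375,255,62) for c in[(375,143),(425,138),(430,245),(382,248)]];print("tab",np.mean(tb,0))
v=t[0]+t[3]-t[1]-t[2];w=t[0]+t[1]-t[2]-t[3];print("trayyaw",np.degrees(np.arctan2(-v[0],v[1])),np.degrees(np.arctan2(w[1],w[0])))
# depth checks & side check
d=np.load("pics/side0.npy")
O=(O1+O2)/2;print("bow,bell,burn",atz("top",183,313,60),atz("top",404,178,30),atz("top",299,287,12),atz("top",284,347,12))
for n,p in dict(mag0=(-16.5,-116.5,120),mag1=(-16.5,-83.5,120),mag2=(16.5,-116.5,120),c=(-45,-75,8),c2=(-45,125,8)).items(): print(n,proj("side",O*[1,1,0]+Ry@p),proj("top",O*[1,1,0]+Ry@p))
E
python3 -c "
import cv2
a=cv2.imread('pics/side0.png');cv2.imwrite('pics/c3.png',cv2.resize(a[120:270,300:420],None,fx=4,fy=4,interpolation=cv2.INTER_CUBIC))"
```

```text
plate [611.35591148 214.81190178   8.        ] [622.97577269  13.50143506   8.        ] 201.64554342775943
yaw 3.303509769214145 O [663.53169463  91.79134441   0.        ] [661.1218936   91.70115632   0.        ]
lamp [654.10033441 213.94255867 228.        ]
lamp [663.42863166  17.03826726 228.        ]
lamp [651.63339931  16.77542621 228.        ]
lamp [642.69880715 212.34129654 228.        ]
tray [[514.9, -208.0, 36.0], [522.4, -293.1, 36.0], [441.7, -300.1, 36.0], [434.2, -215.5, 36.0]] [ 478.32176103 -254.16610351   36.        ]
sides [np.float64(81.06014526578494), np.float64(85.40972353325373), np.float64(81.00984421586035), np.float64(84.93897726762195)]
tab [ 483.43470949 -305.25060849   62.        ]
trayyaw 5.060862200396665 5.1489288604983665
bow,bell,burn [382.42417075 327.48092731  60.        ] [ 757.39476055 -254.24342338   30.        ] [455.76823188  27.2373738   12.        ] [294.08771391  64.08397258  12.        ]
mag0 [364.3572581  228.48478036] [318.79908616 209.75717211]
mag1 [359.3523921  218.79095532] [305.84105889 210.29602952]
mag2 [379.21475086 225.94157279] [318.29651994 196.94752635]
c [343.38899335 255.9287543 ] [305.12599161 226.69619575]
c2 [321.24877997 204.79265193] [232.88131256 229.67117176]
```

View pics/c3.png

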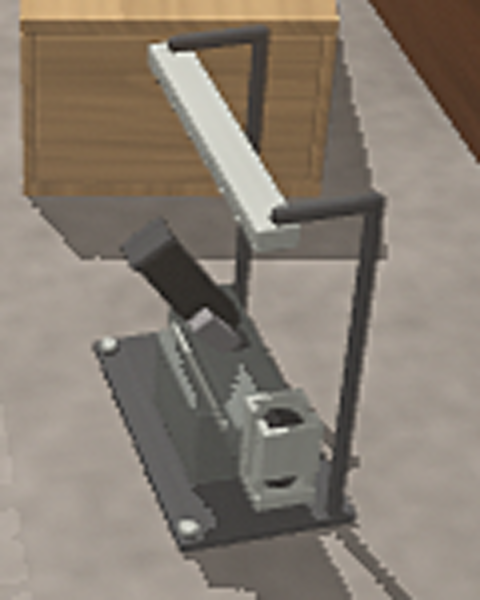

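The side crop agrees with the feeder pose to about 2 mm: origin (662, 92), yaw 3.3°. The tray is at (478,-254), yaw 5.1°, with its tab at (483,-304). I'll write a helper to compute moves.

```bash
cat >> h.py <<'E'
def down(yaw): # tool z down, tool y = world y turned by yaw deg, tool x towards robot
    return R.from_euler('z',yaw,degrees=True)*R.from_rotvec([0,np.pi,0])
def step(p,Rt):
    o=r.observe();R0=R.from_rotvec(o["tool_rot"])
    print("now t%.2f"%o["t"],np.round(o["ee_pos"],1),"w%.1f"%o["gripper_width"],"F",np.round(o["force"],1),"q",np.round(o["q"],2))
    print(" shift m",np.round(R0.inv().apply(np.array(p)-o["ee_pos"])/1000,4)," turn",np.round((R0.inv()*Rt).as_rotvec(degrees=True),2))
E
python3 - <<'E'
from h import *
step([480,180,250],down(5)); step([483,-304.5,200],down(5.1))
E
```

```text
now t0.10 [276.  670.  249.2] w85.6 F [ 0.6  0.3 -0.1] q [-1.26  0.6  -0.    1.6   0.    0.94 -0.08]
 shift m [-3.752e-01 -3.753e-01 -2.000e-04]  turn [-8.000e-02 -1.000e-02 -2.739e+01]
now t0.10 [276.  670.  249.2] w85.6 F [ 0.6  0.3 -0.1] q [-1.26  0.6  -0.    1.6   0.    0.94 -0.08]
 shift m [-0.5625 -0.8221  0.0504]  turn [-8.000e-02 -1.000e-02 -2.749e+01]
```

>>> {"name": "move_arm", "arguments": {"commands": "-0.375 -0.375 0 0 0 -27.4 -0.2;-0.375 -0.375 0 0 0 -27.4 -0.2;-0.375 -0.375 0 0 0 -27.4 -0.2;-0.375 -0.375 0 0 0 -27.4 -0.2;-0.375 -0.375 0 0 0 -27.4 -0.2;-0.375 -0.375 0 0 0 -27.4 -0.2;-0.375 -0.375 0 0 0 -27.4 -0.2;-0.375 -0.375 0 0 0 -27.4 -0.2;-0.375 -0.375 0 0 0 -27.4 -0.2;-0.375 -0.375 0 0 0 -27.4 -0.2", "squeeze": 40}}

```text
t: 0.93
ee_pos: [436.6, 283.6, 249.9]
tool_rot: [0.137, -3.138, 0.0]
force: [0.4, -0.6, -0.2]
gripper_width: 51.2
finger_force: 0.0
```

```bash
python3 - <<'E'
from h import *
step([483,-304.5,180],down(5.1))
E
```

```text
now t0.93 [436.6 283.6 249.9] w51.2 F [ 0.4 -0.6 -0.2] q [-0.59  0.36 -0.13  2.06  0.07  0.73  0.9 ]
 shift m [ 0.0052 -0.5899  0.07  ]  turn [-0.01 -0.01 -0.08]
```

>>> {"name": "move_arm", "arguments": {"commands": "0.005 -0.59 0.07 0 0 0 -0.2;0.005 -0.59 0.07 0 0 0 -0.2;0.005 -0.59 0.07 0 0 0 -0.2;0.005 -0.59 0.07 0 0 0 -0.2;0.005 -0.59 0.07 0 0 0 -0.2;0.005 -0.59 0.07 0 0 0 -0.2;0.005 -0.59 0.07 0 0 0 -0.2;0.005 -0.59 0.07 0 0 0 -0.2;0.005 -0.59 0.07 0 0 0 -0.2;0.005 -0.59 0.07 0 0 0 -0.2"}}

```text
t: 1.77
ee_pos: [468.7, -128.8, 200.6]
tool_rot: [0.138, -3.139, -0.0]
force: [1.4, -0.5, -0.1]
gripper_width: 51.4
finger_force: 0.0
```

```bash
python3 - <<'E'
from h import *
step([483,-304.5,130],down(5.1))
E
```

```text
now t1.77 [ 468.7 -128.8  200.6] w51.4 F [ 1.4 -0.5 -0.1] q [ 0.21  0.39 -0.08  2.18  0.06  0.57  1.75]
 shift m [ 0.0011 -0.1763  0.0706]  turn [ 0.   -0.   -0.08]
```

>>> {"name": "move_arm", "arguments": {"commands": "0.001 -0.176 0.07 0 0 0 -0.2;0.001 -0.176 0.07 0 0 0 -0.2;0.001 -0.176 0.07 0 0 0 -0.2;0.001 -0.176 0.07 0 0 0 -0.2;0.001 -0.176 0.07 0 0 0 -0.2;0.001 -0.176 0.07 0 0 0 -0.2;0.001 -0.176 0.07 0 0 0 -0.2;0.001 -0.176 0.07 0 0 0 -0.2"}}

```text
t: 2.43
ee_pos: [483.2, -301.3, 130.7]
tool_rot: [0.138, -3.138, -0.001]
force: [-0.3, 0.2, -0.8]
gripper_width: 50.9
finger_force: 0.0
```

```bash
python3 - <<'E'
from h import *
import cv2
step([483,-304.5,58],down(5.1))
p,d=r.read_camera("side")
q=proj("side",[483,-304,60]).astype(int);print(q)
cv2.imwrite("pics/s1.png",cv2.resize(p[q[1]-80:q[1]+70,max(q[0]-90,0):q[0]+90,::-1],None,fx=4,fy=4,interpolation=cv2.INTER_CUBIC))
E
```

```text
now t2.43 [ 483.2 -301.3  130.7] w50.9 F [-0.3  0.2 -0.8] q [ 0.51  0.58 -0.08  2.06  0.09  0.51  2.03]
 shift m [ 0.0005 -0.0033  0.0727]  turn [ 0.06 -0.03 -0.07]
[309 374]
```

View pics/s1.png

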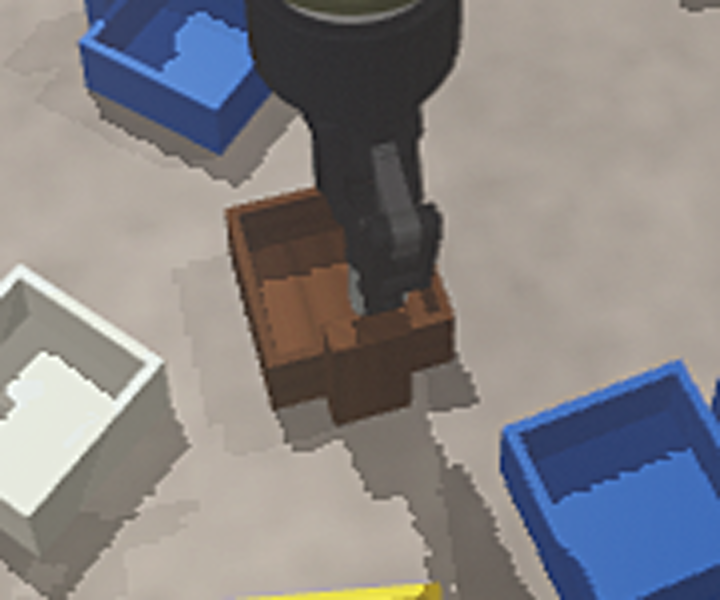

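The fingers straddle the tab, with the tab's front face at crop (370,340) directly below the near finger at (385,290). I'll descend and close.

>>> {"name": "move_arm", "arguments": {"commands": "0.001 -0.003 0.035 0 0 0 -0.2;0.001 -0.003 0.072 0 0 0 -0.2;0.001 -0.003 0.072 0 0 0 -0.2;0.001 -0.003 0.072 0 0 0 -0.2;0.001 -0.003 0.072 0 0 0 1;0.001 -0.003 0.072 0 0 0 1;0.001 -0.003 0.072 0 0 0 1;0.001 -0.003 0.072 0 0 0 1;0.001 -0.003 0.072 0 0 0 1;0.001 -0.003 0.072 0 0 0 1", "squeeze": 50}}

```text
t: 3.32
ee_pos: [483.7, -305.8, 61.2]
tool_rot: [-0.137, 3.135, -0.003]
force: [-0.5, 1.5, 8.0]
gripper_width: 14.7
finger_force: 49.6
```

>>> {"name": "move_arm", "arguments": {"commands": "0 0 0 0 0 0 1;0 0 0 0 0 0 1;0 0 0 0 0 0 1;0 0 0 0 0 0 1"}}

```text
t: 3.65
ee_pos: [483.7, -305.8, 61.2]
tool_rot: [-0.137, 3.135, -0.003]
force: [-0.1, 0.8, 9.2]
gripper_width: 14.9
finger_force: 49.6
```

>>> {"name": "move_arm", "arguments": {"commands": "0 0 -0.02 0 0 0 1;0 0 -0.04 0 0 0 1;0 0 -0.04 0 0 0 1;0 0 -0.04 0 0 0 1"}}

```text
t: 3.98
ee_pos: [483.4, -305.8, 100.8]
tool_rot: [-0.137, 3.135, -0.003]
force: [-0.2, -0.1, -2.5]
gripper_width: 14.9
finger_force: 49.4
```

```bash
python3 - <<'E'
from h import *
step([678,-195,95],down(3.3))
E
```

```text
now t3.98 [ 483.4 -305.8  100.8] w14.9 F [-0.2 -0.1 -2.5] q [ 0.51  0.63 -0.07  2.07  0.1   0.45  2.02]
 shift m [-0.2035  0.0934  0.0062]  turn [-0.11  0.18  1.69]
```

>>> {"name": "move_arm", "arguments": {"commands": "-0.02 0.009 0 0 0 0 1;-0.05 0.023 0 0 0 0.5 1;-0.08 0.037 0 0 0 1 1;-0.11 0.05 0 0 0 1.7 1;-0.14 0.064 0 0 0 1.7 1;-0.17 0.078 0 0 0 1.7 1;-0.195 0.09 0 0 0 1.7 1;-0.204 0.093 0 0 0 1.7 1;-0.204 0.093 0.015 0 0 1.7 1;-0.204 0.093 0.03 0 0 1.7 1"}}

```text
t: 4.82
ee_pos: [678.3, -194.2, 68.2]
tool_rot: [-0.093, 3.139, -0.0]
force: [0.6, -0.2, -2.7]
gripper_width: 15.1
finger_force: 49.4
```

```bash
python3 - <<'E'
from h import *
import cv2
step([673,-95.5,68],down(3.3))
p,d=r.read_camera("side")
cv2.imwrite("pics/s2.png",cv2.resize(p[120:320,300:500,::-1],None,fx=3,fy=3,interpolation=cv2.INTER_CUBIC))
E
```

```text
now t4.82 [ 678.3 -194.2   68.2] w15.1 F [ 0.6 -0.2 -2.7] q [ 0.22  0.78 -0.03  1.77  0.04  0.59  1.79]
 shift m [-0.0006  0.0988  0.0002]  turn [-0.02  0.05  0.08]
```

View pics/s2.png

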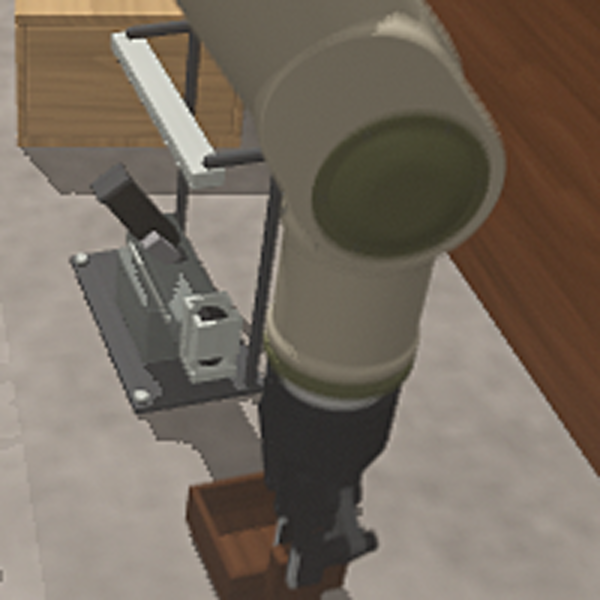

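The tray hangs level and low, tab towards -y, and its path under the magazine (crop 210,340) is clear. I'll slide it in.

>>> {"name": "move_arm", "arguments": {"commands": "0 0.015 0 0 0 0 1;0 0.03 0 0 0 0 1;0 0.045 0 0 0 0 1;0 0.06 0 0 0 0 1;0 0.075 0 0 0 0 1;-0.001 0.09 0 0 0 0 1;-0.001 0.099 0 0 0 0 1;-0.001 0.099 0 0 0 0 1;-0.001 0.099 0.003 0 0 0 1;-0.001 0.099 0.005 0 0 0 1"}}

```text
t: 5.7
ee_pos: [673.1, -97.0, 63.8]
tool_rot: [-0.09, 3.14, -0.002]
force: [-0.4, -0.6, -1.5]
gripper_width: 14.7
finger_force: 49.4
```

```bash
python3 - <<'E'
from h import *
import cv2
step([673,-95.5,61],down(3.3))
p,d=r.read_camera("top")
cv2.imwrite("pics/t2.png",cv2.resize(p[160:260,220:370,::-1],None,fx=5,fy=5,interpolation=cv2.INTER_CUBIC))
for n,q in dict(mouth=(0,-135,74)).items():
    w=np.array([662,91.7,0])+R.from_euler('z',3.3,degrees=True).apply(q);u=proj("top",w);print(w,(u-[220,160])*5)
E
```

```text
now t5.70 [673.1 -97.   63.8] w14.7 F [-0.4 -0.6 -1.5] q [ 0.07  0.77 -0.01  1.83  0.02  0.55  1.67]
 shift m [-0.      0.0015  0.0028]  turn [-0.06  0.01 -0.03]
[669.77114364 -43.07614524  74.        ] [529.94756315 230.09431802]
```

View pics/t2.png

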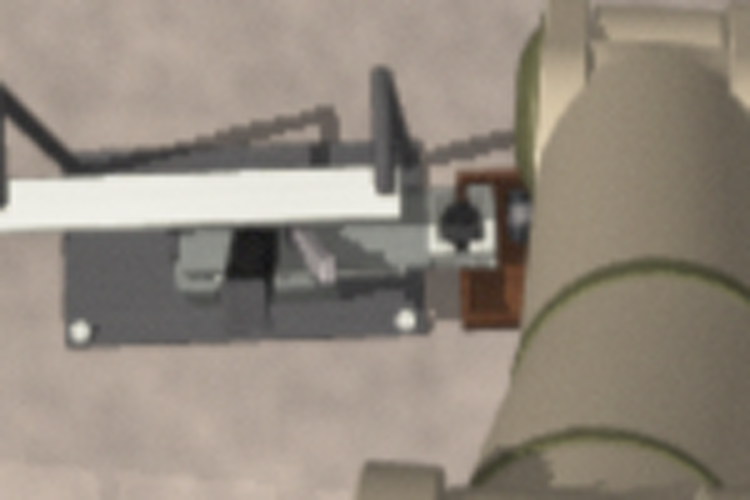

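The tray lies under the magazine (crop 463..520, 172..327) and is well placed. I'll lower it, release and rise.

>>> {"name": "move_arm", "arguments": {"commands": "0 0.001 0.002 0 0 0 1;0 0.001 0.004 0 0 0 1;0 0.001 0.004 0 0 0 1;0 0.001 0.004 0 0 0 0.2;0 0.001 0.004 0 0 0 0.2;0 0.001 0.004 0 0 0 0.2;0 0.001 0.004 0 0 0 0.2;0 0.001 -0.02 0 0 0 0.2;0 0.001 -0.06 0 0 0 0.2;0 0.001 -0.06 0 0 0 0.2"}}

```text
t: 6.58
ee_pos: [676.1, -95.5, 129.8]
tool_rot: [-0.09, 3.132, -0.001]
force: [0.7, -0.5, 0.2]
gripper_width: 34.2
finger_force: 0.0
```

```bash
python3 - <<'E'
from h import *
O=np.array([662,91.7,0]);F=R.from_euler('z',3.3,degrees=True)
G=F*R.from_euler('y',-36,degrees=True)           # grip frame
T=G*R.from_rotvec([0,np.pi,0])                    # tool z=-grip z, tool y=grip y
go=O+F.apply([0,0,100]); sq=go+G.apply([0,-.75,42])
print("grip root",go,"squeeze",sq,"z",G.apply([0,0,1]))
pre=sq+G.apply([0,0,150]);print("pre",pre)
step([480,-40,260],T); step(pre,T)
E
```

```text
grip root [662.   91.7 100. ] squeeze [637.39712797  89.53016162 133.97871376] z [-0.5868106  -0.03383529  0.80901699]
pre [549.37553848  84.4548687  255.33126292]
now t6.58 [676.1 -95.5 129.8] w34.2 F [ 0.7 -0.5  0.2] q [ 0.07  0.68 -0.02  1.8   0.02  0.65  1.67]
 shift m [ 0.1915  0.0665 -0.1318]  turn [ -0.07 -35.55   0.  ]
now t6.58 [676.1 -95.5 129.8] w34.2 F [ 0.7 -0.5  0.2] q [ 0.07  0.68 -0.02  1.8   0.02  0.65  1.67]
 shift m [ 0.1152  0.1868 -0.1267]  turn [ -0.07 -35.55   0.  ]
```

>>> {"name": "move_arm", "arguments": {"commands": "0 0 -0.035 0 0 0 0.2;0.04 0.013 -0.062 0 -7 0 0.2;0.08 0.026 -0.08 0 -14 0 0.2;0.12 0.04 -0.1 0 -21 0 -1;0.155 0.054 -0.12 0 -28 0 -1;0.19 0.066 -0.132 0 -35.5 0 -1;0.19 0.066 -0.132 0 -35.5 0 -1;0.19 0.066 -0.132 0 -35.5 0 -1;0.19 0.066 -0.132 0 -35.5 0 -1;0.19 0.066 -0.132 0 -35.5 0 -1"}}

```text
t: 7.42
ee_pos: [525.5, -75.8, 221.8]
tool_rot: [-0.054, 2.732, -0.053]
force: [0.1, 0.1, -0.4]
gripper_width: 85.4
finger_force: 0.0
```

```bash
cat >> h.py <<'E'
O=np.array([662,91.7,0]);F=R.from_euler('z',3.3,degrees=True)
G=F*R.from_euler('y',-36,degrees=True);T=G*R.from_rotvec([0,np.pi,0])
def gp(x,y,z): return O+[0,0,100]+G.apply([x,y,z])
E
python3 - <<'E'
from h import *
import cv2
step(gp(-2,-6,160),T)
p,d=r.read_camera("top")
cv2.imwrite("pics/t3.png",cv2.resize(p[160:260,220:370,::-1],None,fx=5,fy=5,interpolation=cv2.INTER_CUBIC))
for n,w in dict(mouth=O+F.apply([0,-135,36]),pad=gp(0,-34.5,39),gend=gp(-13,-5,82),gend2=gp(-13,17,82)).items(): print(n,(proj("top",w)-[220,160])*5,proj("side",w))
E
```

```text
now t7.42 [525.5 -75.8 221.8] w85.4 F [ 0.1  0.1 -0.4] q [ 0.3   0.34 -0.35  2.33  1.08  0.16  0.56]
 shift m [-0.0477  0.1542  0.0059]  turn [ -3.02 -12.64  -0.07]
mouth [530.59355968 241.13478591] [371.33155723 261.65766615]
pad [331.58449963 265.35381051] [349.72108058 201.55188122]
gend [269.36054776 331.88408274] [330.70732452 186.21625584]
gend2 [224.78854792 333.71857711] [328.0280702  180.66430839]
```

View pics/t3.png

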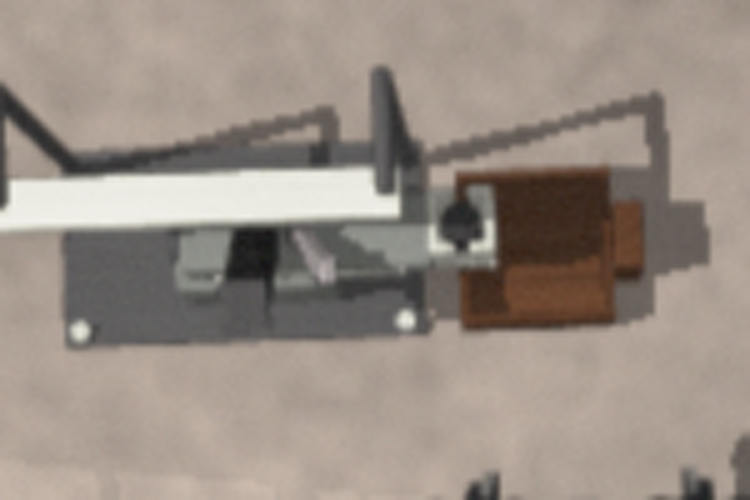

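The tray stands free, centred within 4 mm of the mouth (centre 537,248 against 531,241). The wrist is near a singular region, so I'll move on slowly in free space.

>>> {"name": "move_arm", "arguments": {"commands": "-0.01 0.03 0 -0.6 -2.5 0 -1;-0.02 0.06 0 -1.2 -5 0 -1;-0.03 0.09 0.002 -1.8 -7.5 0 -1;-0.04 0.12 0.004 -2.4 -10 0 -1;-0.048 0.154 0.006 -3 -12.6 0 -1;-0.048 0.154 0.006 -3 -12.6 0 -1;-0.048 0.154 0.006 -3 -12.6 0 -1;-0.048 0.154 0.006 -3 -12.6 0 -1;-0.048 0.154 0.006 -3 -12.6 0 -1;-0.048 0.154 0.006 -3 -12.6 0 -1"}}

```text
t: 8.3
ee_pos: [568.3, 83.3, 228.4]
tool_rot: [-0.075, 2.515, 0.026]
force: [0.6, 0.1, -0.0]
gripper_width: 85.7
finger_force: 0.0
```

```bash
python3 - <<'E'
from h import *
step(gp(-2,-6,160),T)
E
```

```text
now t8.30 [568.3  83.3 228.4] w85.7 F [ 0.6  0.1 -0. ] q [ 0.19  0.43 -0.69  2.37  1.99  0.49 -0.63]
 shift m [ 0.0014 -0.003  -0.0009]  turn [ 0.14 -0.13  0.07]
```

Reached the leaned pre-pose. I'll advance along the grip axis with the fingers open.

>>> {"name": "move_arm", "arguments": {"commands": "0 -0.003 0.02 0 0 0 -1;0 -0.003 0.04 0 0 0 -1;0 -0.003 0.06 0 0 0 -1;0 -0.003 0.078 0 0 0 -1;0 -0.003 0.09 0 0 0 -1;0 -0.003 0.1 0 0 0 -1;0 -0.003 0.11 0 0 0 -1;0 -0.003 0.117 0 0 0 -1;0 -0.003 0.117 0 0 0 -1"}}

```text
t: 9.05
ee_pos: [636.2, 80.3, 132.1]
tool_rot: [-0.07, 2.516, 0.022]
force: [-0.8, -0.3, -0.4]
gripper_width: 85.0
finger_force: 0.0
```

```bash
python3 - <<'E'
from h import *
import cv2
step(gp(0,-.75,42),T)
p,d=r.read_camera("side")
cv2.imwrite("pics/s3.png",cv2.resize(p[130:260,300:420,::-1],None,fx=4.6,fy=4.6,interpolation=cv2.INTER_CUBIC))
p,d=r.read_camera("top");np.save("pics/topP.npy",d);cv2.imwrite("pics/topP.png",p[:,:,::-1])
E
```

```text
now t9.05 [636.2  80.3 132.1] w85.0 F [-0.8 -0.3 -0.4] q [ 0.2   0.69 -0.7   2.3   2.19  0.66 -0.72]
 shift m [-0.0025  0.0092 -0.0005]  turn [-0.08 -0.19 -0.08]
```

View pics/s3.png

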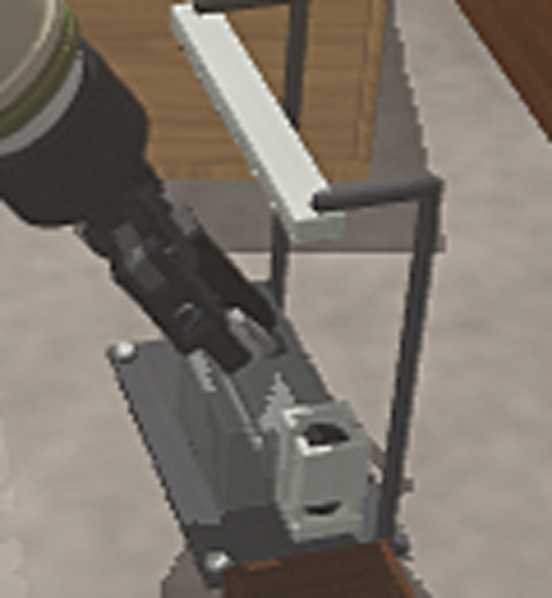

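```bash
python3 - <<'E'
from h import *
import cv2
s,c=np.sin(.4),np.cos(.4)
for x in(-7,7):
  for L in(0,50):
    for o in(4.5,-4.5): # outer/inner
      w=gp(x,-14-L*s-o*c, L*c-o*s); u=proj("side",w); v=proj("top",w)
      print(x,L,o,"c3",np.round((u-[300,120])*4),"s3",np.round((u-[300,130])*4.6),"top c1",np.round((v-[205,165])*6))
for x in(-13,13):
  for y in(-5,17): 
    w=gp(x,y,82);print("gend",x,y,np.round((proj("side",w)-[300,120])*4),np.round((proj("top",w)-[205,165])*6))
for p in[(-14,-100+23,206),(-45,-75,8),(-16.5,-116.5,120),(16.5,-116.5,120),(16.5,-83.5,120),(-16.5,-116.5,66)]:
  w=O+F.apply(p);print(p,np.round((proj("side",w)-[300,120])*4),np.round((proj("top",w)-[205,165])*6))
# side-depth based points: grip end & trigger region
d=np.load("pics/side0.npy");cp=r.camera_params("side");K=np.array(cp["camera_matrix"]);V=np.array(cp["view"])
vv,uu=np.mgrid[165:262,315:395];z=d[vv,uu];P=np.stack([(uu-K[0,2])/K[0,0]*z,(vv-K[1,2])/K[1,1]*z,z],-1)
W=(P-V[:3,3])@V[:3,:3];Lc=F.inv().apply((W-O).reshape(-1,3));g=G.inv().apply(W.reshape(-1,3)-O-[0,0,100])
m=(z.ravel()>0)
a=m&(abs(Lc[:,2]-120)<3)&(Lc[:,1]<-70)&(Lc[:,1]>-130)&(abs(Lc[:,0])<30);print("magtop",a.sum(),Lc[a].min(0),Lc[a].max(0))
a=m&(g[:,2]>60)&(g[:,2]<78)&(abs(g[:,0])<25)&(abs(g[:,1])<30);print("grip",a.sum(),np.percentile(g[a],[3,50,97],axis=0).round(1).tolist())
a=m&(g[:,2]>22)&(g[:,2]<52)&(abs(g[:,0])<20)&(g[:,1]<-20)&(g[:,1]>-45);print("trig",a.sum(),np.percentile(g[a],[3,50,97],axis=0).round(1).tolist())
E
```

```text
-7 0 4.5 c3 [218. 356.] s3 [250. 364.] top c1 [456. 260.]
-7 0 -4.5 c3 [210. 344.] s3 [241. 350.] top c1 [437. 265.]
-7 50 4.5 c3 [185. 332.] s3 [213. 335.] top c1 [496. 309.]
-7 50 -4.5 c3 [178. 319.] s3 [204. 321.] top c1 [476. 314.]
7 0 4.5 c3 [237. 342.] s3 [273. 347.] top c1 [454. 232.]
7 0 -4.5 c3 [230. 330.] s3 [264. 334.] top c1 [434. 236.]
7 50 4.5 c3 [206. 317.] s3 [237. 318.] top c1 [493. 279.]
7 50 -4.5 c3 [198. 304.] s3 [228. 304.] top c1 [473. 284.]
gend -13 -5 [123. 265.] [413. 368.]
gend -13 17 [112. 243.] [360. 370.]
gend 13 -5 [161. 236.] [407. 312.]
gend 13 17 [149. 214.] [353. 315.]
(-14, -77, 206) [248. 255.] [578. 235.]
(-45, -75, 8) [173. 544.] [601. 371.]
(-16.5, -116.5, 120) [257. 434.] [683. 269.]
(16.5, -116.5, 120) [316. 424.] [680. 192.]
(16.5, -83.5, 120) [295. 386.] [602. 196.]
(-16.5, -116.5, 66) [250. 510.] [686. 288.]
magtop 79 [ -13.89267002 -118.03536556  117.01470357] [ 19.59557167 -82.06145028 121.02213681]
grip 105 [[-9.2, -7.8, 60.3], [3.9, -3.5, 71.0], [16.2, 16.5, 77.9]]
trig 50 [[-3.6, -37.1, 22.3], [3.4, -33.6, 37.0], [9.5, -27.5, 44.8]]
```

The side view shows both fingers astride grip and trigger. Depth puts the grip about 3 mm further +x than my model, so I'll shift 4 mm that way, centre in y, then squeeze.

>>> {"name": "move_arm", "arguments": {"commands": "-0.002 0.005 0 0 0 0 -1;-0.004 0.009 0 0 0 0 -1;-0.004 0.009 0 0 0 0 -1;-0.004 0.009 0 0 0 0 -0.3;-0.004 0.009 0 0 0 0 0;-0.004 0.009 0 0 0 0 0.3;-0.004 0.009 0 0 0 0 0.3;-0.004 0.009 0 0 0 0 0.3;-0.004 0.009 0 0 0 0 0.3;-0.004 0.009 0 0 0 0 0.3", "squeeze": 35}}

```text
t: 9.98
ee_pos: [638.0, 89.1, 136.3]
tool_rot: [-0.07, 2.514, 0.021]
force: [-8.0, -1.6, 11.4]
gripper_width: 34.5
finger_force: 40.2
```

>>> {"name": "move_arm", "arguments": {"commands": "0 0 0 0 0 0 0.4;0 0 0 0 0 0 0.4;0 0 0 0 0 0 0.4;0 0 0 0 0 0 0.4"}}

```text
t: 10.32
ee_pos: [638.0, 89.1, 136.3]
tool_rot: [-0.07, 2.514, 0.021]
force: [-7.8, -2.3, 11.3]
gripper_width: 34.4
finger_force: 40.2
```

```bash
python3 - <<'E'
from h import *
step(gp(0,-.75,42),T)
E
```

```text
now t10.32 [638.   89.1 136.3] w34.4 F [-7.8 -2.3 11.3] q [ 0.18  0.69 -0.69  2.29  2.17  0.66 -0.72]
 shift m [0.0019 0.0004 0.0016]  turn [-0.14 -0.07 -0.06]
```

>>> {"name": "move_arm", "arguments": {"commands": "0 0 0 0 0 0 0;0 0 0 0 0 0 -0.4;0 0 0 0 0 0 -1;0 0 0 0 0 0 -1;0 0 0 0 0 0 -1;0 0 0 0 0 0 -1;0 0 0 0 0 0 -1;0 0 0 0 0 0 -1;0 0 0 0 0 0 -1;0 0 0 0 0 0 -1"}}

```text
t: 11.15
ee_pos: [638.6, 90.2, 135.6]
tool_rot: [-0.071, 2.515, 0.023]
force: [0.1, -0.2, -0.8]
gripper_width: 85.1
finger_force: 0.0
```

```bash
cat > look.py <<'E'
from h import *
import cv2,sys
step(gp(0,-.75,42),T)
p,d=r.read_camera("top");q=cv2.imread("pics/topP.png")[:,:,::-1];d0=np.load("pics/topP.npy")
roi=(slice(190,232),slice(312,352))
df=np.abs(p[roi].astype(int)-q[roi]).max(2)>40
dark=df&(p[roi].max(2)<55); n,l,s,c=cv2.connectedComponentsWithStats(dark.astype(np.uint8))
print("changed",df.sum(),[(int(s[i,4]),(c[i]+[312,190]).round(1).tolist(),(d0[roi]-d[roi])[l==i].mean().round(1)) for i in range(1,n) if s[i,4]>4])
cv2.imwrite(f"pics/{sys.argv[1]}.png",p[:,:,::-1])
E
python3 look.py topA
```

```text
now t11.15 [638.6  90.2 135.6] w85.1 F [ 0.1 -0.2 -0.8] q [ 0.18  0.69 -0.69  2.29  2.17  0.66 -0.72]
 shift m [ 0.0019 -0.0006  0.0006]  turn [-0.02 -0.12 -0.05]
changed 10 []
```

```bash
python3 - <<'E'
from h import *
import cv2
a=cv2.imread("pics/topP.png").astype(int);b=cv2.imread("pics/topA.png").astype(int)
_,d=r.read_camera("top");d0=np.load("pics/topP.npy")
D=(d0-d)[190:232,300:354]; ys,xs=np.where(abs(D)>4); 
print([(x+300,y+190,int(D[y,x])) for y,x in zip(ys,xs)][:80])
C=abs(a-b).max(2)[190:232,300:354]; ys,xs=np.where(C>12); print(len(ys),[(x+300,y+190,C[y,x]) for y,x in zip(ys,xs)][:80])
big=cv2.resize(b[185:235,300:360].astype(np.uint8),None,fx=8,fy=8,interpolation=cv2.INTER_CUBIC)
cv2.imwrite("pics/t5.png",big)
print(d[200:212:2,306:320:2].round(0), d0[200:212:2,306:320:2].round(0))
E
```

```text
[(np.int64(312), np.int64(190), 4), (np.int64(314), np.int64(190), 7), (np.int64(315), np.int64(190), -9), (np.int64(318), np.int64(190), 4), (np.int64(320), np.int64(190), 4), (np.int64(326), np.int64(190), 4), (np.int64(339), np.int64(190), -4), (np.int64(348), np.int64(190), -4), (np.int64(349), np.int64(190), -6), (np.int64(350), np.int64(190), -5), (np.int64(302), np.int64(191), -9), (np.int64(304), np.int64(191), 4), (np.int64(315), np.int64(191), -4), (np.int64(316), np.int64(191), -4), (np.int64(319), np.int64(191), 9), (np.int64(320), np.int64(191), -5), (np.int64(323), np.int64(191), -4), (np.int64(331), np.int64(191), 5), (np.int64(332), np.int64(191), 6), (np.int64(342), np.int64(191), 5), (np.int64(351), np.int64(191), -1405), (np.int64(353), np.int64(191), -6), (np.int64(300), np.int64(192), 9), (np.int64(303), np.int64(192), -5), (np.int64(304), np.int64(192), -6), (np.int64(309), np.int64(192), 7), (np.int64(314), np.int64(192), 5), (np.int64(315), np.int64(192), -5), (np.int64(316), np.int64(192), -4), (np.int64(318), np.int64(192), 6), (np.int64(319), np.int64(192),
[... 5279 characters left out ...]
211), np.int64(20)), (np.int64(335), np.int64(211), np.int64(26)), (np.int64(336), np.int64(211), np.int64(24)), (np.int64(337), np.int64(211), np.int64(29))]
[[1287. 1314. 1315. 1332. 1316. 1323. 1292.]
 [1288. 1337. 1303. 1308. 1307. 1335. 1283.]
 [1286. 1294. 1303. 1304. 1305. 1314. 1286.]
 [1286. 1301. 1306. 1305. 1301. 1319. 1284.]
 [1280. 1334. 1303. 1298. 1289. 1290. 1287.]
 [1291. 1296. 1294. 1339. 1299. 1302. 1301.]] [[1284. 1313. 1296. 1293. 1316. 1319. 1285.]
 [1293. 1290. 1293. 1293. 1295. 1334. 1289.]
 [1286. 1294. 1297. 1294. 1299. 1303. 1289.]
 [1286. 1331. 1289. 1297. 1292. 1312. 1285.]
 [1288. 1330. 1299. 1301. 1287. 1288. 1282.]
 [1290. 1292. 1292. 1332. 1292. 1296. 1297.]]
```

One blank has landed in the tray (blob at px 336,208). The stack has dropped about 10 mm, so the trigger came fully out. Second squeeze now.

>>> {"name": "move_arm", "arguments": {"commands": "0 0 0 0 0 0 -0.3;0 0 0 0 0 0 0;0 0 0 0 0 0 0.3;0 0 0 0 0 0 0.3;0 0 0 0 0 0 0.3;0 0 0 0 0 0 0.3;0 0 0 0 0 0 0.3;0 0 0 0 0 0 0.4;0 0 0 0 0 0 0.4;0 0 0 0 0 0 0.4"}}

```text
t: 12.08
ee_pos: [638.1, 89.1, 136.1]
tool_rot: [-0.07, 2.514, 0.021]
force: [-7.2, -2.3, 9.3]
gripper_width: 34.3
finger_force: 40.4
```

>>> {"name": "move_arm", "arguments": {"commands": "0 0 0 0 0 0 0.4;0 0 0 0 0 0 0;0 0 0 0 0 0 -0.4;0 0 0 0 0 0 -1;0 0 0 0 0 0 -1;0 0 0 0 0 0 -1;0 0 0 0 0 0 -1;0 0 0 0 0 0 -1;0 0 0 0 0 0 -1;0 0 0 0 0 0 -1"}}

```text
t: 12.92
ee_pos: [638.6, 90.3, 135.6]
tool_rot: [-0.072, 2.514, 0.024]
force: [0.1, -0.6, 0.9]
gripper_width: 85.5
finger_force: 0.0
```

```bash
python3 - <<'E'
from h import *
import cv2
step(gp(2,-6,42),T)
p,d=r.read_camera("top");cv2.imwrite("pics/topB.png",p[:,:,::-1])
b=p[:,:,::-1].astype(int)
for n in("topP","topA"):
    a=cv2.imread(f"pics/{n}.png").astype(int)
    m=(abs(a-b).max(2)>14)[190:232,319:354].astype(np.uint8)
    k,l,s,c=cv2.connectedComponentsWithStats(m);print(n,[(int(s[i,4]),(c[i]+[319,190]).round(1).tolist()) for i in range(1,k) if s[i,4]>5])
print(np.median(d[203:207,309:315]),np.median(np.load("pics/topP.npy")[203:207,309:315]))
E
```

```text
now t12.92 [638.6  90.3 135.6] w85.5 F [ 0.1 -0.6  0.9] q [ 0.18  0.69 -0.69  2.29  2.17  0.65 -0.72]
 shift m [-0.0001 -0.0059  0.0006]  turn [-0.   -0.12 -0.04]
topP [(30, [335.6, 208.9]), (49, [327.6, 209.4]), (17, [322.1, 216.4]), (25, [351.7, 226.8])]
topA [(16, [338.1, 207.9]), (48, [327.4, 209.1])]
1313.4038 1293.8065
```

Two blanks are in the tray, at px (336,209) and (327,209). The stack is down 20 mm. I'll back out along the grip axis.

>>> {"name": "move_arm", "arguments": {"commands": "0 -0.006 0 0 0 0 -1;0 -0.006 0 0 0 0 -1;0 -0.006 -0.02 0 0 0 -1;0 -0.006 -0.04 0 0 0 -1;0 -0.006 -0.065 0 0 0 -1;0 -0.006 -0.09 0 0 0 -1;0 -0.006 -0.12 0 0 0 -1;0 -0.006 -0.12 0 0 0 -1;0 -0.006 -0.12 0 0 0 -1"}}

```text
t: 13.72
ee_pos: [568.7, 79.7, 234.6]
tool_rot: [-0.071, 2.511, 0.022]
force: [-0.6, 0.1, 0.4]
gripper_width: 85.4
finger_force: 0.0
```

```bash
python3 - <<'E'
from h import *
o=r.observe();print(o["t"],o["ee_pos"],o["force"],np.abs(o["qvel"]).max())
print(r.sign_off())
E
```

```text
13.7167 [568.71574682  79.73361576 234.59436897] [-0.58978742  0.10059178  0.36261168] 0.05594536341748034
the job is handed in; nothing more can be done
None
```

The job was handed in at 13.7 s: the tray stands released under the mouth, and two full squeeze-and-release strokes dropped two blanks into it, with the magazine stack down two blanks' height. The camera images confirmed this before the arm backed clear.

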